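Kick a bridge foot out of a sloping mould and stand it in the tray

TASK

Press the mould's kick-out lever down to its stop so that the casting, a bridge foot, rises out of its sloping cavity; then grip it squarely on its two long sides and draw it straight out along the cavity, without forcing it against the walls. Stand it, without dropping it, on its two legs in the middle of the tray's empty end, lined up with the two finished feet and touching neither; leave the finished feet and the things on the bench where they are.

Things in the scene. Friction and masses are not known exactly. Their poses are not given: they have to be found in the camera images.
- mould: Aluminium casting mould on a steel wedge and base plate, bolted to the bench, 150 mm wide (y); its highest edge (+x side) is 112 mm above the bench. Its top face slopes down towards -x by 30 degrees. Origin on the bench under the cavity; axes level: z up, -x to the side where the lever's handle sticks out.
- block: The sloping mould block itself. Origin at the middle of the cavity floor, 44 mm above the bench. z = the way the casting comes out (30 degrees from vertical, leaning to the mould's -x), x up the slope, y as the mould's. Top face at z = 50 mm, from x = -45 to 50 and y = -75 to 75 mm. Cavity: x within 19.5, y within 46 mm. The walls are waxed and slippery.
- lever (a joint): Kick-out lever, rad: 0 = handle up, 0.65 = fully down at its stop. Pivot: a y axis at mould x = -52 mm, 54 mm above the bench. Pressing the handle raises a bar under the middle of the casting and lifts it about 23 mm along the block's z; the legs stay about 27 mm deep in the cavity. Stiff: it resists with about 3 N, stays where left and holds the casting up.
- lever_bar (a point): Middle of the lever's black cross-bar handle, 16 mm thick and 50 mm long along y, 120 mm from the pivot on the mould's -x side. Handle up: about 112 mm above the bench at mould x = -157 mm; fully down: about 36 mm above the bench at mould x = -171 mm.
- casting_centre (a point): Centre (half-way up) of the casting, a black resin bridge foot, about 0.15 kg: a slab 36 (x) x 90 (y) x 22 mm (z) on two legs, one under each end (y), each 36 x 22 x 28 mm high; 50 mm high in all, two small brass inserts in the top. Its axes lie along the block's while in the mould, z out of the top; its top then lies level with the block's top face.
- tray: Fixed steel tray on the bench, 150 (x) x 300 (y) x 16 mm high, 3 mm floor and walls. Origin on the bench under its middle. Two finished feet stand in its -y part, their length along the tray's x; the +y end is empty (about y = 5 to 145 mm).
- done1_centre (a point): Centre of a finished bridge foot, same shape as the casting, in the tray near its -y end.
- done2_centre (a point): Centre of the second finished bridge foot, near the middle of the tray.
- lens_tube: Black lens tube standing on the bench, 38 mm across, 60 mm high; origin under its middle. Not to be moved.
- driver: Screwdriver lying on the bench; origin about its middle. Not to be moved.
Not all that is in view belongs to the job. Leave any orange, red or turquoise look-alike of the part that bears casting_centre alone.

How it is judged:
By the outcome, as a careful person would: the job done as asked, in the order asked, and still so for the second after the job is handed in, with the robot touching nothing.
It also fails if it takes over 51 s, if anything falls off the work surface, if the arm or the gripper's body presses on something with over 40 N, if the wrist force passes 120 N, or if a joint passes its speed limit or range.

ROBOT

A 6-joint arm with a two-finger parallel gripper is mounted at the origin on the work surface. World frame = base frame: x ahead of the robot, y to its left, z up, the work surface at z = 0. Lengths are in m, angles in rad, forces in N, time in s.
With the tool pointing down it reaches from about 0.375 to 0.925 m from the base axis. Payload 5.7 kg.
Tool frame: the origin (TCP) lies midway between the tips of the shut fingers; the grasp point (between the pads) lies 19 mm behind it; z points along the fingers, x is the direction in which the jaws open and shut, and the axes are right-handed (so a half turn about z gives the same grasp; the last joint's range is limited). The gripper opens to 85 mm and grips with 20 to 120 N. Pads are 22 mm wide; open, the fingers measure 114 mm over their backs; the gripper's body (76 mm by 85 mm) begins 54 mm behind the grasp point. The pads swing forward as they close: fully open they stand 13 mm farther back than shut.
Start: joints at [1.115, 0.359, 1.51, -0, 1.272, -0.115], TCP at [0.201, 0.565, 0.231] pointing down, gripper open.
Joint ranges: [-2.97, 2.97], [-1.01, 2.36], [0.21, 2.38], [-0.96, 4.11], [0.2, 2.71], [-2.98, 2.98]. Speed limits (rad/s): [2.39, 2.39, 3.14, 3.14, 3.14, 3.14].

INTERFACE

Orientations are given as a unit quaternion [w, x, y, z].
In Python, from workcell import r gives the robot as it stands.
- The arm moves only by the shell command python3 -m pendant 'ROWS' [FORCE]. ROWS is JSON, a list of rows, each an object with "offset": the shift along the tool's x, y, z in cm, a list of three; "rot": the turn, a rotation vector about the tool's x, y, z in degrees, a list of three; "gripper": the opening, from 0 (shut) to 1 (fully open). A call has 1 to 20 rows; each row is the pose to reach, as a shift and turn from the pose commanded when the call began, along the tool's axes at that moment; what a row does not reach only later rows make up. A row lasts 1/8 s, in which the tool goes at most 62.5 mm and 10.7 degrees, less where a joint would pass 70% of its speed; a pose out of reach is approached as far as the arm can. A call with a gripper value outside its range is refused whole. The fingers move at their own pace and stop on an object; FORCE is the grip in N (left out, the last holds). Time passes only in rows, so rows that repeat a pose let the fingers close. It gives the time, the measured TCP pose, the force and the opening at its end, in the units of the state.
- r.state(): the state, without advancing time (a new reading comes with each control period).
- r.snapshot(name): name is "scene" or "top" or "wrist"; returns a dict with "pixels" (400x640x3 uint8, red, green, blue), "fov_y" (degrees; the focal length in pixels is half the picture's height over the tangent of half this angle, whatever the lens; pixels are square), "cx", "cy" (the principal point, pixels), "distortion" ([k1, k2, p1, p2, k3] as OpenCV has them; the pictures are not rectified), "rvec" (rotation vector, rad) and "tvec" (3), from world to camera coordinates, as OpenCV has them; the wrist camera has in their place "T_tool_cam" (4x4, takes a point from camera to tool coordinates, whose origin is the TCP and whose axes are the tool frame's). Camera axes: x right, y down, z forward; pixel columns grow to the right and rows downward; lengths in m; the calibration is good to about 2 mm. A picture is of the moment at which its call begins: read the wrist's pose just before it. There is no depth.
- r.close_job(): hands the job in, once; it reports no verdict.
Trained networks look in the newest picture that a camera, given by its name, has taken for a name from the list of things; names that differ only in an ending like _2 or _b are one class to them, and where a whole thing is asked for, a point or a joint stands for the part that bears it (a point fixed in the world has none). Each returns a list of dicts, best first, with "conf" (0 to 1); they miss things now and then, are a little off and sometimes report something else, mostly with a low value. They report only what shows in the picture. A call takes as long as a camera call. They do not tell look-alikes from the thing itself.
- r.spot_in(camera, target): "extent" ([left, top, width, height] in pixels, round what is visible of it).
The state is a dict: "clock": time; "joints": joint angles; "joint_vel": joint speeds; "tau": joint torques, N m; "ee_pos": TCP position; "tcp_rot": TCP orientation; "contact_force": force on the tool from outside, world axes, zero at the start; "torque": the same for the moment, N m; "gripper_width": finger opening in m.
Only numpy, scipy, OpenCV 4.12 (cv2) and the standard library are available. Lean on these libraries where they do the work, as an engineer would, in place of code of your own. Each camera call takes 0.05 s, during which the arm holds its last target. There are 200 camera calls.

## Working session

There is one attempt and no reset: what is moved stays moved. The work goes in short steps, Python scripts to look and compute and a shell command to move; the robot and the scene stay as the last step left them, time stands still between calls to the robot, and variables do not carry over. Pictures are saved under pics/ and viewed, on a budget of 10 in all, crops included, one or two more only if the job needs it, and the job is handed in when it is done.

```bash
mkdir -p pics; ls; cat > h.py <<'E'
from workcell import r
import numpy as np, cv2
from scipy.spatial.transform import Rotation as R
def snap(n,f=None):
    s=r.state(); d=r.snapshot(n)
    h=d["pixels"].shape[0]; fl=h/2/np.tan(np.radians(d["fov_y"])/2)
    d["K"]=np.array([[fl,0,d["cx"]],[0,fl,d["cy"]],[0,0,1.]]); d["D"]=np.array(d["distortion"],float)
    if "rvec" in d and d["rvec"] is not None:
        Rm=cv2.Rodrigues(np.array(d["rvec"],float))[0]; d["R"]=Rm; d["t"]=np.array(d["tvec"],float)
    else:
        T=np.eye(4); q=s["tcp_rot"]; T[:3,:3]=R.from_quat([q[1],q[2],q[3],q[0]]).as_matrix(); T[:3,3]=s["ee_pos"]
        C=np.linalg.inv(T@np.array(d["T_tool_cam"])); d["R"]=C[:3,:3]; d["t"]=C[:3,3]
    if f: cv2.imwrite("pics/"+f,d["pixels"][:,:,::-1])
    return d
def onz(d,uv,z):
    p=cv2.undistortPoints(np.array(uv,float).reshape(-1,1,2),d["K"],d["D"]).reshape(-1,2)
    o=-d["R"].T@d["t"]; ray=np.c_[p,np.ones(len(p))]@d["R"]
    return o+ray*((z-o[2])/ray[:,2])[:,None]
def proj(d,P):
    return cv2.projectPoints(np.array(P,float).reshape(-1,3),cv2.Rodrigues(d["R"])[0],d["t"],d["K"],d["D"])[0].reshape(-1,2)
E
python3 - <<'E'
from h import *
for n in ["scene","top"]:
    d=snap(n,n+"0.png")
    print(n,"cam",(-d["R"].T@d["t"]).round(3))
    for t in ["mould","block","lever","lever_bar","casting_centre","tray","done1_centre","done2_centre","lens_tube","driver"]:
        print(t,[(np.round(x["extent"]).tolist(),round(x["conf"],2)) for x in r.spot_in(n,t)[:4]])
print(r.state())
E
```

```text
pics
scene cam [ 1.466 -0.748  0.818]
mould [([241.0, 198.0, 64.0, 75.0], 0.9), ([328.0, 200.0, 25.0, 29.0], 0.26)]
block [([243.0, 215.0, 57.0, 34.0], 0.79)]
lever [([245.0, 196.0, 18.0, 29.0], 0.5)]
lever_bar [([241.0, 200.0, 22.0, 24.0], 0.42), ([337.0, 195.0, 26.0, 20.0], 0.34)]
casting_centre [([307.0, 256.0, 35.0, 25.0], 0.8), ([215.0, 269.0, 24.0, 34.0], 0.75), ([201.0, 228.0, 33.0, 23.0], 0.7), ([259.0, 278.0, 42.0, 26.0], 0.56)]
tray [([316.0, 184.0, 75.0, 51.0], 0.75), ([244.0, 216.0, 56.0, 37.0], 0.16)]
done1_centre [([328.0, 203.0, 24.0, 21.0], 0.59)]
done2_centre [([336.0, 197.0, 28.0, 21.0], 0.6)]
lens_tube []
driver []
top cam [0.321 0.032 1.443]
mould [([359.0, 192.0, 62.0, 77.0], 0.83), ([373.0, 211.0, 32.0, 17.0], 0.37)]
block [([359.0, 198.0, 64.0, 40.0], 0.81)]
lever [([379.0, 226.0, 17.0, 44.0], 0.63), ([376.0, 209.0, 30.0, 19.0], 0.63)]
lever_bar []
casting_centre [([360.0, 140.0, 26.0, 36.0], 0.94), ([406.0, 149.0, 32.0, 30.0], 0.85), ([414.0, 259.0, 31.0, 17.0], 0.79), ([443.0, 175.0, 26.0, 39.0], 0.75)]
tray [([221.0, 188.0, 97.0, 60.0], 0.91)]
done1_centre [
[... 260 characters left out ...]
7.0, 16.0, 44.0], 0.42)]
{'clock': 1.1, 'joints': array([ 1.11488324e+00,  3.58796048e-01,  1.51038501e+00, -7.96404483e-06,
        1.27250203e+00, -1.15089563e-01]), 'joint_vel': array([ 0.00146295, -0.00084793,  0.00074362,  0.0022879 ,  0.00246282,
       -0.00038454]), 'tau': array([-1.29084878e-03, -5.27585292e+01, -2.79047441e+01, -3.54813737e-04,
        1.78855724e-03, -2.45471927e-05]), 'ee_pos': array([0.20055204, 0.56546603, 0.23127485]), 'tcp_rot': array([ 2.50146709e-05,  8.16780615e-01,  5.76948373e-01, -3.78598595e-05]), 'contact_force': array([-0.88252647, -0.271402  ,  0.73079019]), 'torque': array([0.0100333 , 0.08490921, 0.01227934]), 'gripper_width': 0.08588103827619001}
```

```bash
python3 - <<'E'
import cv2
t=cv2.imread("pics/top0.png")[125:285,210:490]
cv2.imwrite("pics/topc.png",cv2.resize(t,(784,448),interpolation=cv2.INTER_CUBIC))
E
```

```text
(no output)
```

View pics/topc.png

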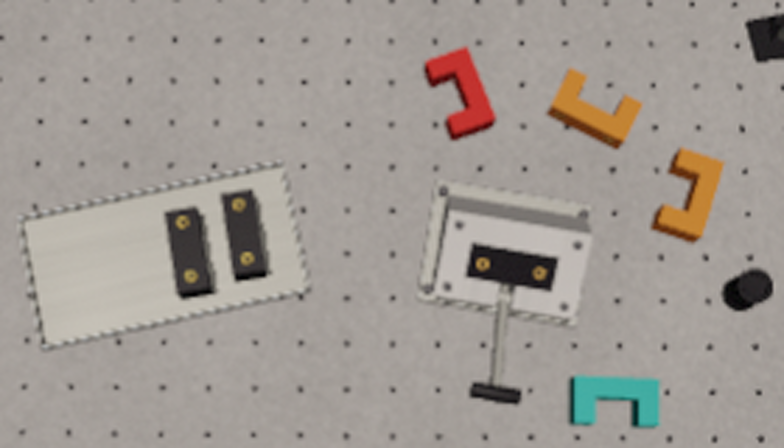

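```bash
python3 - <<'E'
from h import *
d=snap("top")
f=lambda u,z: onz(d,np.array(u,float)/2.8+[210,125],z).round(4).tolist()
ins=f([(483,264),(540,272)],.0873);print("ins",ins)
print("casting corners",f([(470,245),(557,258),(553,290),(467,277)],.0873))
print("bar",f([(472,391),(520,395),(496,393)],.112))
print("block up edge",f([(447,198),(590,232)],.112),"low", f([(434,299),(576,322)],.0873-.0225))
print("tray top corners",f([(20,216),(282,163),(309,290),(43,347)],.016))
print("done ins",f([(183,222),(190,275)],.053),f([(238,204),(247,258)],.053))
print("lens",f([(760,280)],.06),f([(738,297)],0)); print(r.state()["clock"])
E
```

```text
ins [[0.5735, -0.1407, 0.0873], [0.5655, -0.2001, 0.0873]]
casting corners [[0.5936, -0.1274, 0.0873], [0.5805, -0.2183, 0.0873], [0.5466, -0.2131, 0.0873], [0.5595, -0.1237, 0.0873]]
bar [[0.439, -0.1242, 0.112], [0.4354, -0.1724, 0.112], [0.4372, -0.1483, 0.112]]
block up edge [[0.6381, -0.1014, 0.112], [0.6034, -0.2487, 0.112]] low [[0.5396, -0.0911, 0.0648], [0.5164, -0.2405, 0.0648]]
tray top corners [[0.6361, 0.3618, 0.016], [0.6994, 0.0729, 0.016], [0.5561, 0.0413, 0.016], [0.491, 0.3287, 0.016]]
done ins [[0.6229, 0.1774, 0.053], [0.5651, 0.1682, 0.053]] [[0.6434, 0.1186, 0.053], [0.5841, 0.1077, 0.053]]
lens [[0.5638, -0.4396, 0.06]] [[0.555, -0.4343, 0.0]]
1.15
```

```bash
cat >> h.py <<'E'
YAW=np.radians(-8.1); MO=np.array([.594,-.174,0])
Rz=lambda a:R.from_euler("z",a)
def mould(p): return MO+Rz(YAW).apply(p)
RB=Rz(YAW)*R.from_euler("y",-30,degrees=True)       # block axes
def block(p): return mould([0,0,.044])+RB.apply(p)
DOWN=lambda a:Rz(a)*R.from_euler("x",180,degrees=True)
TILT=RB*R.from_euler("x",180,degrees=True)
def goal(pos,rot):
    s=r.state(); q=s["tcp_rot"]; R0=R.from_quat([q[1],q[2],q[3],q[0]])
    print("offset cm",(R0.inv().apply(np.array(pos)-s["ee_pos"])*100).round(2),"rot",np.degrees((R0.inv()*rot).as_rotvec()).round(2))
E
python3 - <<'E'
from h import *
print(block([0,0,.05]),mould([-.157,0,.112]),mould([-.171,0,.036]),RB.apply([0,0,1]))
goal([.45,.3,.23],DOWN(YAW)); goal([.435,-.15,.17],DOWN(YAW))
E
```

```text
[ 0.56924941 -0.17047747  0.08730127] [ 0.43856629 -0.15187851  0.112     ] [ 0.42470595 -0.14990589  0.036     ] [-0.49501183  0.07045062  0.8660254 ]
offset cm [-16.68  32.39   0.13] rot [1.000e-02 1.000e-02 7.857e+01]
offset cm [-59.59  46.01   6.13] rot [1.000e-02 1.000e-02 7.857e+01]
```

```bash
python3 -m pendant '[{"offset":[-16.7,32.4,0],"rot":[0,0,20],"gripper":0},{"offset":[-16.7,32.4,0],"rot":[0,0,20],"gripper":0},{"offset":[-16.7,32.4,0],"rot":[0,0,30],"gripper":0},{"offset":[-16.7,32.4,0],"rot":[0,0,40],"gripper":0},{"offset":[-16.7,32.4,0],"rot":[0,0,50],"gripper":0},{"offset":[-59.6,46,3],"rot":[0,0,78.6],"gripper":0},{"offset":[-59.6,46,3],"rot":[0,0,78.6],"gripper":0},{"offset":[-59.6,46,3],"rot":[0,0,78.6],"gripper":0},{"offset":[-59.6,46,3],"rot":[0,0,78.6],"gripper":0},{"offset":[-59.6,46,3],"rot":[0,0,78.6],"gripper":0},{"offset":[-59.6,46,3],"rot":[0,0,78.6],"gripper":0},{"offset":[-59.6,46,3],"rot":[0,0,78.6],"gripper":0},{"offset":[-59.6,46,3],"rot":[0,0,78.6],"gripper":0},{"offset":[-59.6,46,3],"rot":[0,0,78.6],"gripper":0}]' && python3 - <<'E'
from h import *
d=snap("wrist","w1.png")
goal([.435,-.15,.13],DOWN(YAW))
print([(x["extent"],x["conf"]) for x in r.spot_in("wrist","lever_bar")])
print(proj(d,[mould([-.157,0,.112]),block([0,0,.05]),block([.018,.045,.05]),block([-.018,-.045,.05])]).round())
E
```

```text
clock: 2.9
ee_pos: [0.4355, -0.1537, 0.2015]
tcp_rot: [0.001, 0.997, -0.073, 0.001]
contact_force: [-0.1, 0.8, 0.2]
gripper_width: 0.0001
offset cm [-0.01 -0.15  7.13] rot [-0.   -0.   -0.23]
[([316.1, 156.7, 165.6, 77.5], 0.72)]
[[329. 200.]
 [503. 188.]
 [541. 130.]
 [471. 238.]]
```

View pics/w1.png

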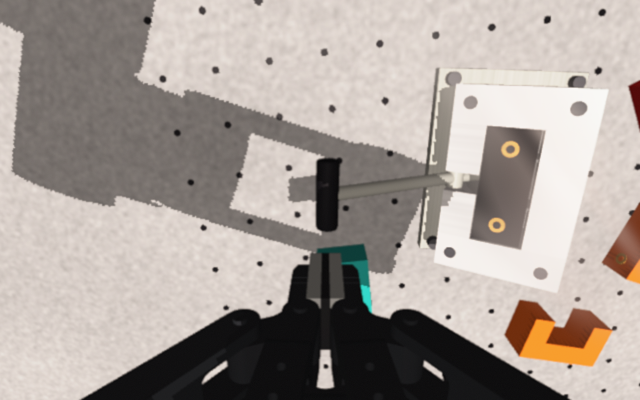

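```bash
python3 -m pendant '[{"offset":[0,-0.3,6],"rot":[0,0,0],"gripper":0},{"offset":[0,-0.3,7.5],"rot":[0,0,0],"gripper":0},{"offset":[-0.1,-0.3,8.3],"rot":[0,0,0],"gripper":0},{"offset":[-0.5,-0.3,9.3],"rot":[0,0,0],"gripper":0},{"offset":[-0.9,-0.3,10.3],"rot":[0,0,0],"gripper":0},{"offset":[-1.2,-0.3,11.3],"rot":[0,0,0],"gripper":0},{"offset":[-1.4,-0.3,12.3],"rot":[0,0,0],"gripper":0},{"offset":[-1.5,-0.3,13.3],"rot":[0,0,0],"gripper":0},{"offset":[-1.5,-0.3,14.3],"rot":[0,0,0],"gripper":0},{"offset":[-1.5,-0.3,15.0],"rot":[0,0,0],"gripper":0},{"offset":[-1.5,-0.3,15.4],"rot":[0,0,0],"gripper":0},{"offset":[-1.5,-0.3,15.6],"rot":[0,0,0],"gripper":0}]'
```

```text
clock: 4.5
ee_pos: [0.4207, -0.1452, 0.0451]
tcp_rot: [0.0, 0.997, -0.071, 0.0]
contact_force: [-2.2, -0.5, 4.2]
gripper_width: 0.0003
```

```bash
python3 -m pendant '[{"offset":[0,0,0.15],"rot":[0,0,0],"gripper":0},{"offset":[0,0,0.2],"rot":[0,0,0],"gripper":0},{"offset":[0,0,0.2],"rot":[0,0,0],"gripper":0}]'; python3 -m pendant '[{"offset":[0,0,0.1],"rot":[0,0,0],"gripper":0},{"offset":[0,0,0.1],"rot":[0,0,0],"gripper":0}]'
```

```text
clock: 4.88
ee_pos: [0.4208, -0.1452, 0.0441]
tcp_rot: [0.0, 0.997, -0.071, 0.0]
contact_force: [-3.6, 0.3, 10.9]
gripper_width: 0.0
clock: 5.12
ee_pos: [0.4209, -0.1452, 0.0437]
tcp_rot: [0.0, 0.997, -0.071, 0.001]
contact_force: [-6.4, 0.4, 21.1]
gripper_width: 0.0002
```

```bash
python3 - <<'E'
from h import *
goal(block([0,0,.15]),TILT); goal(block([0,0,.054]),TILT); print(block([0,0,.15]))
E
```

```text
offset cm [ 10.06   0.42 -13.  ] rot [ 0.05 29.92 -0.  ]
offset cm [14.85  0.41 -4.68] rot [ 0.05 29.92 -0.  ]
[ 0.51974823 -0.16343241  0.17390381]
```

```bash
python3 -m pendant '[{"offset":[0,0,-3],"rot":[0,0,0],"gripper":0},{"offset":[0,0,-9],"rot":[0,0,0],"gripper":0.6},{"offset":[4,0.4,-13],"rot":[0,10,0],"gripper":0.6},{"offset":[10.1,0.4,-13],"rot":[0,20,0],"gripper":0.6},{"offset":[10.1,0.4,-13],"rot":[0,30,0],"gripper":0.6},{"offset":[10.1,0.4,-13],"rot":[0,30,0],"gripper":0.6},{"offset":[10.1,0.4,-13],"rot":[0,30,0],"gripper":0.6}]' && python3 - <<'E'
from h import *
d=snap("wrist","w2.png")
goal(block([0,0,.054]),TILT)
print(proj(d,[block([sx*.018,sy*.045,.073]) for sx in (1,-1) for sy in (1,-1)]+[block([0,.03,.073]),block([0,-.03,.073])]).round())
t=snap("top"); 
E
```

```text
clock: 6.0
ee_pos: [0.5192, -0.1631, 0.1721]
tcp_rot: [0.018, 0.964, -0.069, 0.258]
contact_force: [0.3, 0.3, -0.6]
gripper_width: 0.0509
offset cm [ 0.03 -0.01  9.47] rot [ 0.05 -0.01 -0.06]
[[357. 141.]
 [354. 271.]
 [298. 141.]
 [302. 271.]
 [328. 165.]
 [328. 252.]]
```

View pics/w2.png

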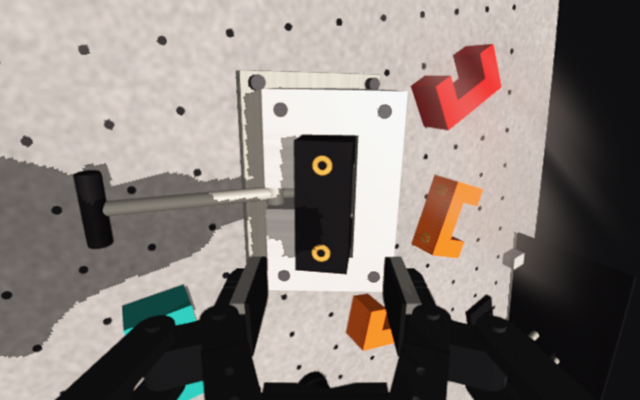

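```bash
python3 - <<'E'
from h import *
i=cv2.imread("pics/w2.png")[70:310,225:425]
i=np.clip(255*(i/255.)**.5,0,255).astype(np.uint8)
cv2.imwrite("pics/w2c.png",cv2.resize(i,(500,600),interpolation=cv2.INTER_CUBIC))
d=snap("wrist"); print(proj(d,[block([x,y,.05]) for x,y in [(-.045,.075),(.05,.075),(.05,-.075),(-.045,-.075),(-.0195,.046),(.0195,.046),(.0195,-.046),(-.0195,-.046)]]).round(1))
E
```

```text
[[255.1  88.6]
 [402.1  88.4]
 [389.2 289.5]
 [267.3 289.7]
 [295.7 133.5]
 [353.9 133.4]
 [350.9 256.4]
 [299.1 256.5]]
```

View pics/w2c.png

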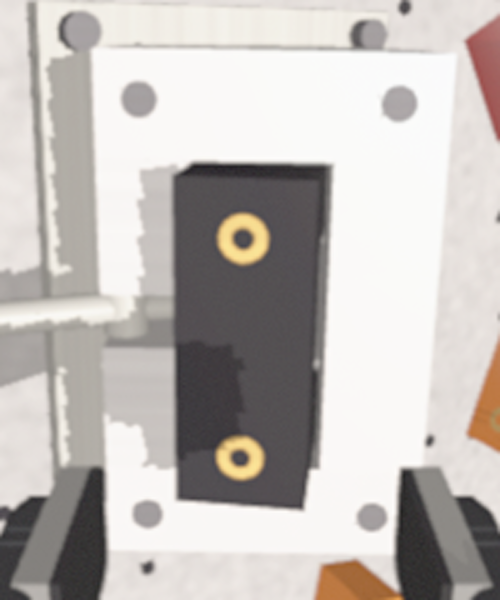

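```bash
python3 - <<'E'
from h import *
from scipy.optimize import least_squares
d=snap("wrist"); Ttc=np.array(d["T_tool_cam"])
T=np.eye(4); T[:3,:3]=DOWN(YAW-np.radians(.23)).as_matrix(); T[:3,3]=[.4355,-.1537,.2015]
C=np.linalg.inv(T@Ttc); d1=dict(d,R=C[:3,:3],t=C[:3,3])
def sub(f,pts):
    g=cv2.cvtColor(cv2.imread(f),cv2.COLOR_BGR2GRAY)
    return cv2.cornerSubPix(g,np.array(pts,np.float32).reshape(-1,1,2),(4,4),(-1,-1),(3,50,.01)).reshape(-1,2)
B=[(-.045,.075,.05),(.05,.075,.05),(.05,-.075,.05),(-.045,-.075,.05)]
p1=sub("pics/w1.png",[(450,83),(607,90),(559,292),(435,262)])
p2=sub("pics/w2.png",[(262,89),(407,92),(268,290)])
print(p1.round(1).tolist(),p2.round(1).tolist())
def blk(x,P):
    r0=R.from_euler("z",x[2]); return np.array([x[0],x[1],0])+r0.apply([0,0,.044])+(r0*R.from_euler("y",-30,degrees=True)).apply(P)
B2=[B[0],B[1],B[3]]
def res(x,u1=1,u2=1):
    return np.r_[u1*(proj(d1,blk(x,B))-p1).ravel(),u2*(proj(d,blk(x,B2))-p2).ravel()]
for u in [(1,0),(0,1),(1,1)]:
    s=least_squares(res,[.594,-.174,YAW],args=u,x_scale=[.01,.01,.1],loss="soft_l1")
    print(u,s.x[:2].round(4),np.degrees(s.x[2]).round(2),res(s.x,*u).round(1).tolist())
E
```

```text
[[450.0, 83.0], [608.0999755859375, 88.80000305175781], [556.4000244140625, 292.6000061035156], [433.20001220703125, 261.70001220703125]] [[261.0, 89.5], [407.0, 92.0], [267.5, 287.29998779296875]]
(1, 0) [ 0.5935 -0.1744] -9.16 [4.5, 0.1, -1.0, -0.6, 0.1, 0.2, -0.3, 0.4, -0.0, -0.0, -0.0, -0.0, -0.0, 0.0]
(0, 1) [ 0.5964 -0.1761] -9.53 [0.0, 0.0, 0.0, 0.0, 0.0, 0.0, 0.0, 0.0, 0.3, -0.8, -0.3, -0.1, 0.2, 2.3]
(1, 1) [ 0.5947 -0.1751] -9.53 [6.8, 0.3, 1.3, 0.5, 0.8, 0.9, 0.5, 0.5, -2.5, -1.9, -2.4, -1.2, -2.0, 2.1]
```

```bash
sed -i 's/YAW=np.radians(-8.1); MO=np.array(\[.594,-.174,0\])/YAW=np.radians(-9.4); MO=np.array([.5952,-.1753,0])/' h.py; python3 - <<'E'
from h import *
goal(block([0,0,.056]),TILT)
d=snap("wrist"); print(proj(d,[block([sx*.018,sy*.045,.073]) for sx in (1,-1) for sy in (1,-1)]).round())
E
```

```text
offset cm [0.04 0.03 9.33] rot [-0.6  -0.07  1.14]
[[357. 141.]
 [351. 272.]
 [298. 140.]
 [299. 271.]]
```

```bash
python3 -m pendant '[{"offset":[0.05,0,2],"rot":[-0.6,0,1.1],"gripper":0.75},{"offset":[0.05,0,5],"rot":[-0.6,0,1.1],"gripper":0.75},{"offset":[0.05,0,7.5],"rot":[-0.6,0,1.1],"gripper":0.75},{"offset":[0.05,0,8.6],"rot":[-0.6,0,1.1],"gripper":0.75},{"offset":[0.05,0,9.2],"rot":[-0.6,0,1.1],"gripper":0.75},{"offset":[0.05,0,9.3],"rot":[-0.6,0,1.1],"gripper":0.75},{"offset":[0.05,0,9.3],"rot":[-0.6,0,1.1],"gripper":0.75}]' && python3 - <<'E'
from h import *
d=snap("wrist","w3.png"); goal(block([0,0,.055]),TILT)
E
```

```text
clock: 7.12
ee_pos: [0.5665, -0.1698, 0.0925]
tcp_rot: [0.021, 0.963, -0.079, 0.258]
contact_force: [-0.6, -1.2, -0.4]
gripper_width: 0.0642
offset cm [0.1  0.06 0.17] rot [-0.02 -0.04  0.02]
```

View pics/w3.png

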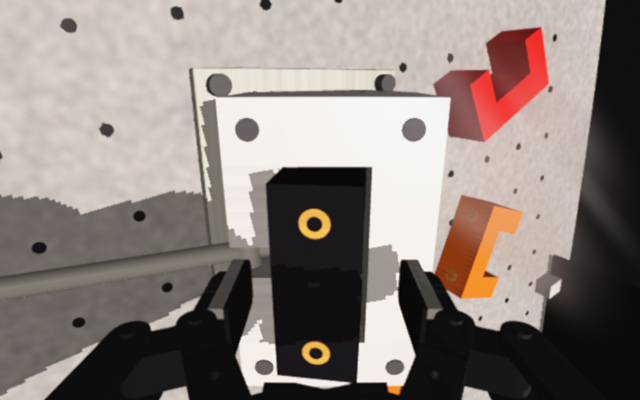

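```bash
python3 -m pendant '[{"offset":[0.1,0.05,0.1],"rot":[0,0,0],"gripper":0.55},{"offset":[0.1,0.05,0.1],"rot":[0,0,0],"gripper":0.5},{"offset":[0.1,0.05,0.1],"rot":[0,0,0],"gripper":0.45},{"offset":[0.1,0.05,0.1],"rot":[0,0,0],"gripper":0.42},{"offset":[0.1,0.05,0.1],"rot":[0,0,0],"gripper":0.35},{"offset":[0.1,0.05,0.1],"rot":[0,0,0],"gripper":0.35},{"offset":[0.1,0.05,0.1],"rot":[0,0,0],"gripper":0.35}]' 30; python3 - <<'E'
from h import *
s=r.state(); print("force block",RB.inv().apply(s["contact_force"]).round(2),"tau block",RB.inv().apply(s["torque"]).round(2),s["gripper_width"])
d=snap("wrist","w4.png")
E
```

```text
clock: 8.05
ee_pos: [0.5672, -0.1703, 0.0916]
tcp_rot: [0.021, 0.963, -0.079, 0.258]
contact_force: [-5.0, 0.3, 3.1]
gripper_width: 0.0354
force block [-2.75 -0.48  5.13] tau block [-0.    0.74  0.  ] 0.03536055791746371
```

View pics/w4.png

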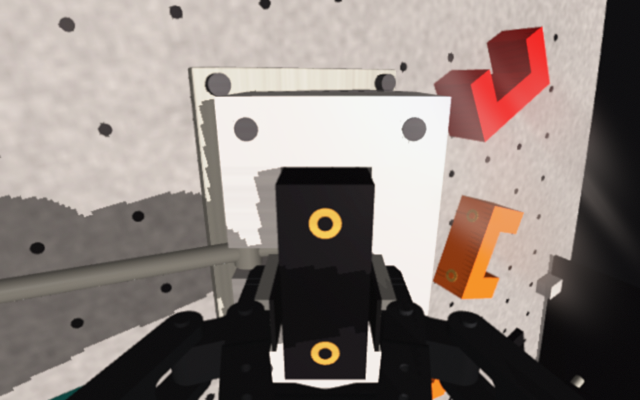

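```bash
python3 -m pendant '[{"offset":[-0.03,0,-0.1],"rot":[0,0,0],"gripper":0.35},{"offset":[-0.06,0,-0.3],"rot":[0,0,0],"gripper":0.35},{"offset":[-0.06,0,-0.3],"rot":[0,0,0],"gripper":0.35}]' 45; python3 - <<'E'
from h import *
s=r.state(); print("force block",RB.inv().apply(s["contact_force"]).round(2),"tau block",RB.inv().apply(s["torque"]).round(2),s["gripper_width"])
E
```

```text
clock: 8.48
ee_pos: [0.5658, -0.1703, 0.0941]
tcp_rot: [0.021, 0.963, -0.079, 0.258]
contact_force: [0.7, 0.3, -2.4]
gripper_width: 0.0351
force block [-0.66  0.4  -2.41] tau block [-0.02  0.41 -0.02] 0.03509461112881312
```

```bash
python3 -m pendant '[{"offset":[-0.02,0,-0.3],"rot":[0,0,0],"gripper":0.35},{"offset":[-0.02,0,-0.8],"rot":[0,0,0],"gripper":0.35},{"offset":[-0.02,0,-1.2],"rot":[0,0,0],"gripper":0.35}]'; python3 - <<'E'
from h import *
s=r.state(); print("force block",RB.inv().apply(s["contact_force"]).round(2),"tau block",RB.inv().apply(s["torque"]).round(2),s["gripper_width"])
goal(block([0,0,.0975]),TILT)
E
```

```text
clock: 8.85
ee_pos: [0.5593, -0.1691, 0.1046]
tcp_rot: [0.021, 0.963, -0.079, 0.258]
contact_force: [0.0, 0.2, -0.4]
gripper_width: 0.0348
force block [-0.17  0.22 -0.31] tau block [-0.03  0.36  0.05] 0.03479517204146134
offset cm [ 0.12  0.02 -2.68] rot [-0.03 -0.    0.01]
```

```bash
cat >> h.py <<'E'
TY=np.radians(12.56); TO=np.array([.5957,.2012,0])
def tray(p): return TO+Rz(TY).apply(p)
PL=DOWN(TY-np.pi/2)
E
python3 -m pendant '[{"offset":[0,0,-1],"rot":[0,0,0],"gripper":0.35},{"offset":[0,0,-2.5],"rot":[0,0,0],"gripper":0.35},{"offset":[0,0,-4],"rot":[0,0,0],"gripper":0.35},{"offset":[0,0,-6],"rot":[0,0,0],"gripper":0.35},{"offset":[0,0,-8],"rot":[0,0,0],"gripper":0.35}]'; python3 - <<'E'
from h import *
goal(tray([-.03,.05,.24]),PL)
s=r.state();print(s["gripper_width"],s["joints"].round(2))
E
```

```text
clock: 9.48
ee_pos: [0.5193, -0.1625, 0.1741]
tcp_rot: [0.021, 0.963, -0.079, 0.258]
contact_force: [-0.1, -0.1, -2.0]
gripper_width: 0.0348
offset cm [  0.65 -40.65  -7.22] rot [-17.79 -26.32  66.42]
0.03478776436880584 [-0.57  0.17  2.13  0.52  0.41 -0.84]
```

```bash
python3 -m pendant '[{"offset":[0.6,-2,-4],"rot":[-1.8,-2.6,6.6],"gripper":0.35},{"offset":[0.6,-6,-7],"rot":[-3.6,-5.2,13],"gripper":0.35},{"offset":[0.6,-11,-7.2],"rot":[-5.4,-7.9,20],"gripper":0.35},{"offset":[0.6,-16,-7.2],"rot":[-7.1,-10.5,26.5],"gripper":0.35},{"offset":[0.6,-21,-7.2],"rot":[-8.9,-13.1,33.2],"gripper":0.35},{"offset":[0.6,-26,-7.2],"rot":[-10.7,-15.8,39.8],"gripper":0.35},{"offset":[0.6,-31,-7.2],"rot":[-12.5,-18.4,46.5],"gripper":0.35},{"offset":[0.6,-36,-7.2],"rot":[-14.2,-21,53.1],"gripper":0.35},{"offset":[0.6,-39,-7.2],"rot":[-16,-23.7,59.8],"gripper":0.35},{"offset":[0.6,-40.6,-7.2],"rot":[-17.8,-26.3,66.4],"gripper":0.35},{"offset":[0.6,-40.6,-7.2],"rot":[-17.8,-26.3,66.4],"gripper":0.35},{"offset":[0.6,-40.6,-7.2],"rot":[-17.8,-26.3,66.4],"gripper":0.35}]'; python3 - <<'E'
from h import *
d=snap("wrist","w5.png"); goal(tray([-.03,.05,.24]),PL)
for t in ["done1_centre","done2_centre","tray"]: print(t,[(x["extent"],x["conf"]) for x in r.spot_in("wrist",t)])
print(proj(d,[tray([sx*.075,sy*.15,.016]) for sx in (1,-1) for sy in (1,-1)]).round())
E
```

```text
clock: 10.98
ee_pos: [0.5551, 0.2418, 0.2388]
tcp_rot: [0.001, 0.781, -0.625, 0.001]
contact_force: [0.1, -0.3, -2.0]
gripper_width: 0.0348
offset cm [-0.17 -0.09 -0.11] rot [ 0.01 -0.1   0.05]
done1_centre [([435.0, 86.6, 67.0, 98.4], 0.93)]
done2_centre [([376.7, 95.6, 55.4, 99.1], 0.77), ([2.3, 166.5, 172.0, 24.4], 0.62)]
tray [([219.8, 54.4, 305.2, 149.2], 0.92), ([587.2, 146.6, 52.8, 203.2], 0.7)]
[[217.  52.]
 [530.  54.]
 [230. 201.]
 [506. 201.]]
```

View pics/w5.png

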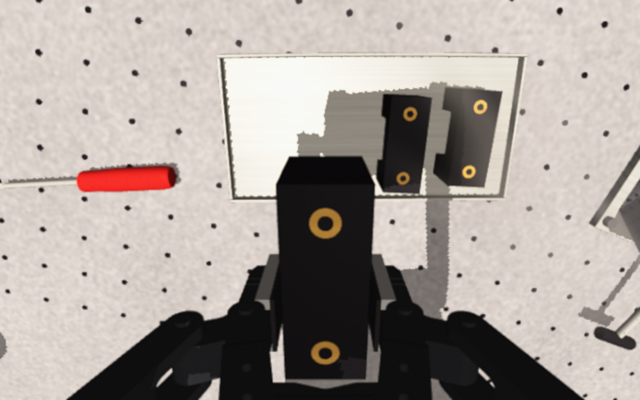

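```bash
python3 - <<'E'
from h import *
from scipy.optimize import least_squares
d=snap("wrist")
w=np.array([[.075,.15,.016],[.075,-.15,.016],[-.075,-.15,.016],[-.075,.15,.016]])
p=[(219.5,57),(526,55),(504,199),(233,199)]
f=lambda x:(proj(d,np.array([x[0],x[1],0])+Rz(x[2]).apply(w))-p).ravel()
s=least_squares(f,[.5957,.2012,TY],x_scale=[.01,.01,.1]);x=s.x
print(x[:2].round(4),np.degrees(x[2]).round(2),f(x).round(1))
fl=onz(d,[(410,114),(403,178),(480,107),(469,172)],.053)
for a,b in ((0,1),(2,3)):
    v=fl[a]-fl[b]; c=(fl[a]+fl[b])/2
    print("foot",c.round(4),np.degrees(np.arctan2(v[1],v[0])).round(1),np.linalg.norm(v).round(4),"tray",Rz(-x[2]).apply(c-[x[0],x[1],0]).round(4))
# casting inserts in hand, in tool frame at height from geometry
st=r.state();print(st["clock"])
ti=onz(d,[(325,223),(325,353)],st["ee_pos"][2]+.018)
print(ti.round(4),PL.inv().apply(ti-st["ee_pos"]).round(4))
E
```

```text
[0.5949 0.2015] 12.87 [-2.5 -2.4  2.9 -1.   2.2  2.  -2.5  3.7]
foot [0.5929 0.1722 0.053 ] 10.3 0.0597 tray [-0.0085 -0.0281  0.053 ]
foot [0.6127 0.1123 0.053 ] 10.1 0.0603 tray [-0.0026 -0.0909  0.053 ]
11.225
[[0.5851 0.2477 0.2573]
 [0.5258 0.2346 0.2573]] [[ 0.0009 -0.0302 -0.018 ]
 [ 0.0008  0.0305 -0.018 ]]
```

```bash
python3 - <<'E'
from h import *
t=np.array([.5949,.2015,0])+Rz(np.radians(12.7)).apply([-.002,.0755,0]); print(t)
P=DOWN(np.radians(11.2-90))
for z in (.2,.06,.04): goal(t+[0,0,z],P)
E
```

```text
[0.57635054 0.27471317 0.        ]
offset cm [-2.74 -2.75  3.93] rot [-0.04 -0.05  1.35]
offset cm [-2.75 -2.74 17.93] rot [-0.04 -0.05  1.35]
offset cm [-2.75 -2.74 19.93] rot [-0.04 -0.05  1.35]
```

```bash
python3 -m pendant '[{"offset":[-2.75,-2.75,3],"rot":[0,0,1.35],"gripper":0.35},{"offset":[-2.75,-2.75,7],"rot":[0,0,1.35],"gripper":0.35},{"offset":[-2.75,-2.75,11],"rot":[0,0,1.35],"gripper":0.35},{"offset":[-2.75,-2.75,14.5],"rot":[0,0,1.35],"gripper":0.35},{"offset":[-2.75,-2.75,17],"rot":[0,0,1.35],"gripper":0.35},{"offset":[-2.75,-2.75,18.5],"rot":[0,0,1.35],"gripper":0.35},{"offset":[-2.75,-2.75,19.3],"rot":[0,0,1.35],"gripper":0.35},{"offset":[-2.75,-2.75,19.6],"rot":[0,0,1.35],"gripper":0.35},{"offset":[-2.75,-2.75,19.8],"rot":[0,0,1.35],"gripper":0.35},{"offset":[-2.75,-2.75,19.8],"rot":[0,0,1.35],"gripper":0.35}]'
```

```text
clock: 12.48
ee_pos: [0.5772, 0.2758, 0.0417]
tcp_rot: [-0.001, 0.773, -0.635, 0.001]
contact_force: [0.2, -0.1, -1.9]
gripper_width: 0.0348
```

```bash
python3 -m pendant '[{"offset":[0,0,0.1],"rot":[0,0,0],"gripper":0.35},{"offset":[0,0,0.2],"rot":[0,0,0],"gripper":0.35},{"offset":[0,0,0.2],"rot":[0,0,0],"gripper":0.35}]';python3 -m pendant '[{"offset":[0,0,0.1],"rot":[0,0,0],"gripper":0.35},{"offset":[0,0,0.1],"rot":[0,0,0],"gripper":0.35}]'
```

```text
clock: 12.85
ee_pos: [0.5767, 0.2756, 0.0391]
tcp_rot: [-0.0, 0.773, -0.635, 0.0]
contact_force: [-0.1, 0.7, -1.6]
gripper_width: 0.0348
clock: 13.1
ee_pos: [0.5767, 0.2756, 0.0379]
tcp_rot: [0.0, 0.773, -0.635, 0.0]
contact_force: [-0.1, -0.7, -1.9]
gripper_width: 0.0349
```

```bash
python3 -m pendant '[{"offset":[0,0,0.1],"rot":[0,0,0],"gripper":0.35},{"offset":[0,0,0.1],"rot":[0,0,0],"gripper":0.35}]';python3 -m pendant '[{"offset":[0,0,0.1],"rot":[0,0,0],"gripper":0.35},{"offset":[0,0,0.1],"rot":[0,0,0],"gripper":0.35}]'
```

```text
clock: 13.35
ee_pos: [0.5767, 0.2756, 0.0369]
tcp_rot: [0.0, 0.773, -0.635, 0.0]
contact_force: [0.7, -0.6, -2.3]
gripper_width: 0.0348
clock: 13.6
ee_pos: [0.5767, 0.2756, 0.036]
tcp_rot: [-0.0, 0.773, -0.635, 0.0]
contact_force: [-1.7, 0.4, -2.1]
gripper_width: 0.035
```

```bash
python3 -m pendant '[{"offset":[0,0,0.1],"rot":[0,0,0],"gripper":0.35},{"offset":[0,0,0.1],"rot":[0,0,0],"gripper":0.35}]';python3 -m pendant '[{"offset":[0,0,0.05],"rot":[0,0,0],"gripper":0.35},{"offset":[0,0,0.05],"rot":[0,0,0],"gripper":0.35}]'
```

```text
clock: 13.85
ee_pos: [0.5767, 0.2756, 0.035]
tcp_rot: [-0.0, 0.773, -0.635, 0.0]
contact_force: [0.7, -1.3, -1.0]
gripper_width: 0.035
clock: 14.1
ee_pos: [0.5767, 0.2756, 0.0345]
tcp_rot: [-0.0, 0.773, -0.635, 0.0]
contact_force: [-0.4, -0.5, -1.8]
gripper_width: 0.0352
```

```bash
python3 -m pendant '[{"offset":[0,0,0.05],"rot":[0,0,0],"gripper":0.35},{"offset":[0,0,0.05],"rot":[0,0,0],"gripper":0.35}]';python3 -m pendant '[{"offset":[0,0,0.05],"rot":[0,0,0],"gripper":0.35},{"offset":[0,0,0.05],"rot":[0,0,0],"gripper":0.35}]'
```

```text
clock: 14.35
ee_pos: [0.5768, 0.2756, 0.034]
tcp_rot: [-0.0, 0.773, -0.635, 0.0]
contact_force: [-0.1, 0.3, -2.4]
gripper_width: 0.0353
clock: 14.6
ee_pos: [0.5768, 0.2756, 0.0339]
tcp_rot: [-0.0, 0.773, -0.635, 0.0]
contact_force: [-1.8, -0.8, 2.8]
gripper_width: 0.035
```

```bash
python3 -m pendant '[{"offset":[0,0,0.03],"rot":[0,0,0],"gripper":0.38},{"offset":[0,0,0.03],"rot":[0,0,0],"gripper":0.42},{"offset":[0,0,0.0],"rot":[0,0,0],"gripper":0.45},{"offset":[0,0,0.0],"rot":[0,0,0],"gripper":0.5},{"offset":[0,0,0],"rot":[0,0,0],"gripper":0.6},{"offset":[0,0,0],"rot":[0,0,0],"gripper":0.65},{"offset":[0,0,-1],"rot":[0,0,0],"gripper":0.65},{"offset":[0,0,-3],"rot":[0,0,0],"gripper":0.65},{"offset":[0,0,-7],"rot":[0,0,0],"gripper":0.65},{"offset":[0,2,-12],"rot":[0,0,0],"gripper":0.65},{"offset":[0,4,-17],"rot":[0,0,0],"gripper":0.65},{"offset":[0,4,-19],"rot":[0,0,0],"gripper":0.65},{"offset":[0,4,-19],"rot":[0,0,0],"gripper":0.65}]'; python3 - <<'E'
from h import *
d=snap("wrist","w6.png"); t=snap("top","t6.png")
T=t["pixels"][125:285,210:490,::-1]
cv2.imwrite("pics/f6.png",np.vstack([d["pixels"][:240,:,::-1],cv2.resize(T,(640,360),interpolation=cv2.INTER_CUBIC)]))
E
```

```text
clock: 16.23
ee_pos: [0.5387, 0.2684, 0.2263]
tcp_rot: [-0.002, 0.773, -0.634, 0.002]
contact_force: [-0.6, 0.7, 0.1]
gripper_width: 0.0559
```

View pics/f6.png

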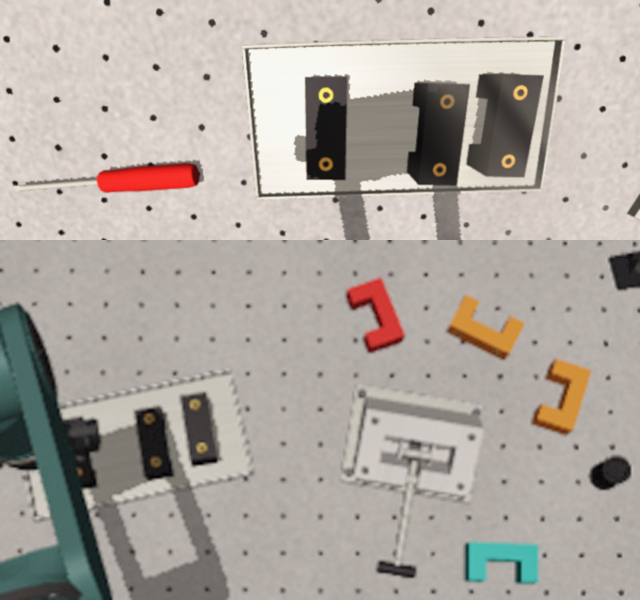

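```bash
python3 - <<'E'
from h import *
d=snap("wrist")
fl=onz(d,[(326,95),(325.5,163.5),(447,101),(439.5,170),(520,93),(508,161)],.053)
for i in (0,2,4):
    v=fl[i]-fl[i+1]; c=(fl[i]+fl[i+1])/2
    print(c.round(4),np.degrees(np.arctan2(v[1],v[0])).round(1),np.linalg.norm(v).round(4),"tray",Rz(-np.radians(12.7)).apply(c-[.5949,.2015,0]).round(4))
print(r.state()["contact_force"])
E
```

```text
[0.5757 0.274  0.053 ] 10.8 0.0589 tray [-0.0028  0.0749  0.053 ]
[0.5905 0.1723 0.053 ] 10.7 0.0602 tray [-0.0107 -0.0275  0.053 ]
[0.6102 0.1133 0.053 ] 10.0 0.059 tray [-0.0045 -0.0894  0.053 ]
[ 0.12789179  0.66611777 -0.17782725]
```

```bash
python3 -c "
from workcell import r
print(r.close_job())"
```

```text
the job is handed in; nothing more can be done
None
```

The casting is out of the mould and standing on its two legs in the tray's empty end. I handed the job in at about 16.3 s of the 51 s allowed.

**What I did**
- **Lever:** I pressed it to its stop, where the push rose to about 21 N, and the casting came up.
- **Grip:** The risen casting was leaning a few millimetres down the slope. Closing the jaws on its long sides squared it up in the cavity.
- **Drawing out:** At first the wall pushed back with about 3 N, so I shifted 0.6 mm away from it. From then on, readings during the draw stayed under about 3 N.
- **Placing:** I lowered it until it touched the tray floor (about 5 N), released it and moved straight up.

**Last checks**
- **Position:** In tray axes its centre is at x = -3 mm, y = 75 mm, so it sits in the middle of the empty end. It is about 65 mm clear of the nearest finished foot.
- **Alignment:** It stands at 10.8° (world), against 10.7° and 10.0° for the finished feet. The tray itself measured about 12.7°, so I lined the casting up closer to the feet than to the tray.
- **Surroundings:** The finished feet measured within 3 mm of their earlier positions, about the calibration error. The screwdriver, lens tube and look-alikes look undisturbed, and the gripper was touching nothing at the end.

**Disagreements:** My first estimate of the mould's yaw (-8.1°) was about 1.3° off, and I corrected it before gripping. The tray corners fitted only to about 3 pixels, so its position is good to roughly 2–3 mm. Floor contact also came about 1.6 mm lower than I had worked out.

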